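# Tap the seized specimen carriage out of its spring jaws

## Robot

A 6-joint arm with a two-finger parallel gripper is mounted at the origin on the work surface. World frame = base frame: x ahead of the robot, y to its left, z up, the work surface at z = 0. Lengths are in mm, angles in rad, forces in N, time in s.
With the tool pointing down it reaches from about 275 to 750 mm from the base axis. Payload 10.2 kg.
Tool frame: the origin (TCP) lies on the front face of the gripper's body, between the roots of the fingers; the fingertips stand 73 mm ahead of it and the grasp point (between the pads) lies 54 mm ahead of it; z points along the fingers, y is the direction in which the jaws open and shut (so a half turn about z gives the same grasp; the last joint's range is limited). The gripper opens to 85 mm and grips with 20 to 120 N. Pads are 22 mm wide; open, the fingers measure 114 mm over their backs; the gripper's body (76 mm by 85 mm) begins 54 mm behind the grasp point. The pads swing forward as they close: fully open they stand 13 mm farther back than shut.
Start: joints at [0.965, 0.313, 1.498, -0, 1.331, -0.223], TCP at [196.111, 487.003, 303.894] pointing down, gripper open.
Joint ranges: [-2.94, 2.94], [-0.97, 2.17], [0.19, 2.56], [-1.23, 4.37], [0.02, 3.11], [-2.88, 2.88]. Speed limits (rad/s): [2.39, 2.39, 3.01, 3.14, 3.14, 3.14].

## Interface

Orientations are given as a unit quaternion [w, x, y, z].
In Python, from rig import ctrl gives the robot as it stands.
- The arm moves only by the tool move_arm, never from a script. Its argument "series" is a list of rows, each a list of 3 entries, a list of its own where there are three numbers: the shift along the tool's x, y, z in mm, then the turn about the tool's z in degrees, then the opening, from 0 (shut) to 1 (fully open). In form: [[[tx, ty, tz], yaw, grip], ...]. A call has 1 to 10 rows; each row is the pose to reach, as a shift and turn from the pose commanded when the call began, along the tool's axes at that moment; what a row does not reach only later rows make up. A row lasts 1/8 s, in which the tool goes at most 62.5 mm and 10.7 degrees, less where a joint would pass 70% of its speed; a pose out of reach is approached as far as the arm can. A call with a gripper value outside its range is refused whole. The fingers move at their own pace and stop on an object; "force" is the grip in N (left out, the last holds). Time passes only in rows, so rows that repeat a pose let the fingers close. It gives the time, the measured TCP pose, the force and the opening at its end, in the units of the state.
- ctrl.sense(): the state, without advancing time (a new reading comes with each control period).
- ctrl.capture(name): name is "side" or "top" or "wrist"; returns (picture, depth): 420x560x3 uint8, red, green, blue; 420x560 float32, mm along the optical axis (not along the pixel's ray), 0 where there is no reading.
- ctrl.camera_model(name): a dict with "fov_y" (degrees; the focal length in pixels is half the picture's height over the tangent of half this angle, whatever the lens; pixels are square), "cx", "cy" (the principal point, pixels), "rvec" (rotation vector, rad) and "tvec" (3), from world to camera coordinates, as OpenCV has them. Camera axes: x right, y down, z forward; pixel columns grow to the right and rows downward; lengths in mm; the calibration is good to about 2 mm. A picture is of the moment at which its call begins: read the wrist's pose just before it. camera_model takes no time and is no camera call; for the wrist camera it gives the pose at the moment of the call.
- ctrl.finish_job(): hands the job in, once; it reports no verdict.
The state is a dict: "time_s": time; "joints": joint angles; "dq": joint speeds; "tau": joint torques, N m; "eef_pos": TCP position; "ee_rot": TCP orientation; "force": force on the tool from outside, world axes, zero at the start; "wrist_torque": the same for the moment, N m; "grip_width": opening from 0.0 (shut) to 1.0 (fully open).
Only numpy, scipy, OpenCV 4.12 (cv2) and the standard library are available. Lean on these libraries where they do the work, as an engineer would, in place of code of your own. Each camera call takes 0.05 s, during which the arm holds its last target.

## Task

The fork-shaped steel specimen carriage has stuck between the two spring jaws of its slideway. Take the mallet from its rest and, with light taps of its head on the carriage's two upright ears by turns, drive the carriage forward a little at a time until its crossbar is right out of both jaws, never letting it go more than about five degrees askew and never touching it with the fingers; then lay the mallet back on its rest as it was. Leave everything else on the bench alone.

Things in the scene. Friction and masses are not known exactly. Their poses are not given: they have to be found in the camera images.
- bed: fixed grey slideway bed on the bench, 200 (x) x 290 (y) x 12 mm. Origin under its centre, at bench height; its x axis is the direction in which the carriage must be driven (roughly away from the robot), y left, z up
- tower (a point): centre of the top of the fixed block in the middle of the bed that keeps one off the middle of the carriage: 20 (x) x 70 (y) mm, bed x -50 to -30, top 62 mm above the bench
- nose_left (a point): left spring jaw, at bed x 12, y 95 mm: where its upright round steel nose (8 mm radius, its middle at bed x 12 mm) presses the left end of the carriage's crossbar. Nose housing: bed x -20 to 44, y 105 to 139, top 48 mm above the bench. With the carriage gone the nose moves 5 mm inwards
- nose_right (a point): right spring jaw, the mirror image of the left, at bed x 12, y -95 mm
- stop (a point): middle of the near face of the fixed stop bar that ends the run, at bed x 88 mm, top 28 mm above the bench
- carriage: loose steel fork, 0.6 kg, flat on the bed, stuck between the jaws. Origin under the centre of its crossbar (50 in x, 190 in y, 30 mm high); x along the bed's x when square. Two legs run back from the crossbar, each ending in an upright ear. Starts at bed x 0 to 14 mm, up to 2 degrees askew. Out of the jaws when its origin is beyond bed x 45 mm; meets the stop bar at 63 mm
- ear_left (a point): centre of the rear (tapping) face of the carriage's left ear, 46 mm above the bench: carriage x -95, y 75, z 34 mm. Ear 30 mm wide, 50 mm high, 14 mm thick. Axes as the carriage's. Some 8 to 15 N moves this ear forward while the fork swivels about the jaw on the other side; it stays where it is left
- ear_right (a point): the same on the right ear: carriage x -95, y -75, z 34 mm. The two ears are 150 mm apart, so one leading by 10 mm means about 4 degrees askew
- mallet_grip (a point): point to grip on the mallet's handle: 45 mm from the head's centre, 39 mm above the bench at the start. Square wooden handle 18 x 18 mm, running along the mallet's -x from 17 to 132 mm from the head's centre. Mallet axes: x from handle to head, z up. Mallet 0.3 kg
- mallet_head (a point): centre of the mallet's head, 34 (x) x 90 (y) x 34 mm (z), dark with white ends; the striking faces are the ends, at y +-45 mm. Axes as the mallet's
- rest_head (a point): where the head's centre lies when the mallet is on its fixed wooden rest (base 180 x 110 x 8 mm; x from handle to head), 39 mm above the bench. A pedestal 44 (x) x 96 mm (y), top at 22 mm, carries the head; a saddle 95 mm behind it, 20 x 40 mm, top at 30 mm, carries the handle. On the left or right side of the bench
- indicator: fixed dial indicator stand just behind the bed's left or right corner: base 44 mm across, post 12 mm thick, 148 mm high; arm with a 34 mm dial at 130 mm height reaching 62 mm along its x. Origin under the post. No room for handle and gripper on this side when tapping: let the handle point to the other side of the bed
- ref_block: steel disc, 50 mm across, 12 mm high, stands behind the bed on the side opposite the indicator stand; to be left alone. Origin under its centre
- sample_tray: grey tray of specimens, 150 x 100 x 30 mm, heavy; to be left alone. Origin under its centre
- mount_a: black resin specimen, 36 mm across, 22 mm high; to be left alone. Origin under its centre
- mount_b: black resin specimen, 30 mm across, 22 mm high; to be left alone. Origin under its centre
- beaker: glass beaker, 66 mm across, 80 mm high; to be left alone. Origin under its centre
- bottle: white bottle, 56 mm across, 130 mm high; to be left alone. Origin under its centre
- driver: screwdriver lying down, 160 mm long along its x axis; to be left alone
Not all that is in view belongs to the job. Leave any blue or purple look-alike of the part that bears mallet_grip alone.

How it is judged (in metres and radians):
On the way, in this order (a step that is already met when the one before it is completed fails the run):
1. the mallet has been lifted off its rest (distance between mallet_head and rest_head above 0.06 m), for 0.1 s.
2. both ears are far enough forward that the crossbar is out of both jaws (x of each of ear_left, ear_right in the frame of bed above -0.052 m), for 0.2 s.
At the end, for the whole second after the job is handed in: the carriage lies flat on the bed at rest, both ears' rear faces beyond bed x -52 mm (crossbar out of both jaws), less than 0.1 rad askew; the mallet lies still on its rest, head centre within 25 mm of its place sideways and 34 to 46 mm above the bench, handle along the rest within 0.3 rad (all of step 2 and z of carriage in the frame of bed below 0.016 m and angle between the x axis of carriage and the x axis of bed, either way round below 0.1 rad and linear speed of carriage below 0.01 m/s and horizontal distance between mallet_head and rest_head below 0.025 m and height (world z) of mallet_head between 0.034 and 0.046 m and angle between the x axis of mallet_grip and the x axis of rest_head, either way round below 0.3 rad and linear speed of mallet below 0.02 m/s); the robot touches nothing.
It fails at once if the carriage goes more than 0.11 rad (6 degrees) askew on the bed (angle between the x axis of carriage and the x axis of bed, either way round above 0.11 rad).
It fails at once if the fingers push or grip the carriage (over 1 N) (contact force between the fingers and carriage above 1 N).
It fails at once if the mallet strikes the carriage with a heavy blow (over 80 N) (contact force between mallet and carriage above 80 N).
It fails at once if any of the other things on the bench (disc, tray, resin specimens, beaker, bottle, screwdriver) is moved more than 30 mm (distance of any of ref_block, sample_tray, mount_a, mount_b, beaker, bottle, driver from where it was at the start of the episode above 0.03 m).
It also fails if it takes over 72 s, if anything falls off the work surface, if the arm or the gripper's body presses on something with over 40 N, if the wrist force passes 120 N, or if a joint passes its speed limit or range.

## Working session

There is one attempt and no reset: what is moved stays moved. The work goes in short steps, Python scripts to look and compute and a tool call to move; the robot and the scene stay as the last step left them, time stands still between calls to the robot, and variables do not carry over. Pictures are saved under pics/ and viewed, and the job is handed in when it is done.

Besides the shell and the picture viewer there is one more tool, called after "Request:" by a JSON object that holds its "api" and its "payload", one argument or row to a line. move_arm: Moves the arm, as the interface text tells. Its arguments: {"type":"object","properties":{"series":{"type":"array","items":{"type":"array"}},"force":{"type":"number"}},"required":["series"]}

```bash
ls -la; mkdir -p pics; cat > h.py <<'E'
import numpy as np, cv2, pickle
from rig import ctrl
def snap(n,f):
    m=ctrl.camera_model(n); im,d=ctrl.capture(n)
    cv2.imwrite(f'pics/{f}.png',im[:,:,::-1]); pickle.dump((m,im,d),open(f'pics/{f}.pkl','wb')); return m,im,d
def load(f): return pickle.load(open(f'pics/{f}.pkl','rb'))
def ray(m,u,v):
    R=cv2.Rodrigues(np.array(m['rvec'],float))[0]; t=np.array(m['tvec'],float).ravel()
    f=210/np.tan(np.radians(m['fov_y'])/2)
    u=np.asarray(u,float);v=np.asarray(v,float)
    dc=np.stack([(u-m['cx'])/f,(v-m['cy'])/f,np.ones_like(u)],-1)
    return -R.T@t, dc@R
def onz(m,u,v,z):
    o,d=ray(m,u,v); return o+d*((z-o[2])/d[...,2])[...,None]
def pts(m,d):
    v,u=np.mgrid[0:420,0:560]; o,r=ray(m,u,v); return o+r*d[...,None]
def proj(m,P):
    R=cv2.Rodrigues(np.array(m['rvec'],float))[0]; t=np.array(m['tvec'],float).ravel()
    f=210/np.tan(np.radians(m['fov_y'])/2); c=np.atleast_2d(P)@R.T+t
    return c[:,:2]/c[:,2:]*f+[m['cx'],m['cy']]
E
python3 - <<'E'
from h import *
for n in('side','top','wrist'):
    m,im,d=snap(n,n+'0'); print(n,m, ray(m,280,210))
print(ctrl.sense())
E
```

```text
total 12
drwxr-xr-x  3 agent agent 4096 Dec  6 18:53 .
drwxr-xr-x 23 root  root  4096 Dec  6 18:53 ..
drwxr-xr-x  2 agent agent 4096 Dec  6 18:53 pics
side {'fov_y': 44.5252331227139, 'cx': 280.33456005978235, 'cy': 210.4581214727653, 'rvec': array([ 2.39548808, -0.32280303,  0.1027546 ]), 'tvec': array([-431.35717374,  203.74637564, 1213.71315053])} (array([ 261.55040462, -747.76329277, 1035.91633471]), array([ 0.16136628,  0.64546881, -0.74654683]))
top {'fov_y': 54.43592175837603, 'cx': 279.8317420376228, 'cy': 210.2186965473004, 'rvec': array([ 2.18780444, -2.15166189,  0.11200619]), 'tvec': array([  55.0286056 ,  475.2186203 , 1114.98994402])} (array([ 358.4924024 ,   63.53780969, 1157.37185205]), array([ 1.02146826e-01, -9.31033663e-04, -9.94769127e-01]))
wrist {'fov_y': 68.73838209763831, 'cx': 277.40622951036886, 'cy': 211.17930721629637, 'rvec': array([-2.39028582, -1.61598109, -0.24126678]), 'tvec': array([-524.19371399,  -36.33476199,  378.86045874])} (array([124.72567565, 515.01494256, 372.60921444]), array([ 0.27129997, -0.10041644, -0.9572873 ]))
{'time_s': 0.15, 'joints': array([ 9.64603983e-01,  3.13314282e-01,  1.49824789e+00, -1.67611150e-05,
        1.33097776e+00, -2.23402244e-01]), 'dq': array([-0.0011841 , -0.00326368, -0.00342349, -0.00020972, -0.00084528,
       -0.00124067]), 'tau': array([ 1.12413283e-03, -4.12365103e+01, -2.59796387e+01, -1.90317292e-04,
        3.25895031e-03,  2.31020238e-05]), 'eef_pos': array([196.03943963, 486.89868656, 303.47570584]), 'ee_rot': array([-1.83430361e-04,  1.90226676e-01,  9.81740081e-01, -4.36756688e-04]), 'force': array([-0.49044979, -0.17731818,  0.12546688]), 'wrist_torque': array([-0.0031764 ,  0.00851467,  0.04451441]), 'grip_width': 0.9979108523705563}
```

View pics/side0.png

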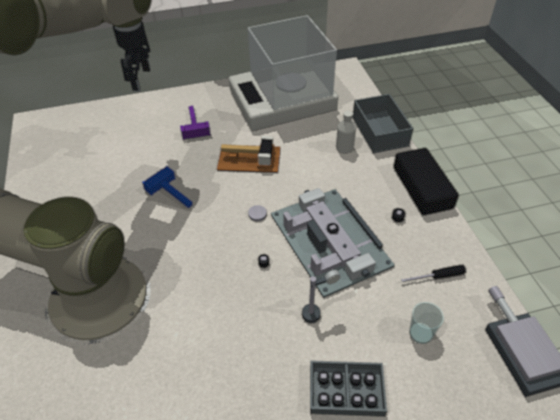

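View pics/top0.png

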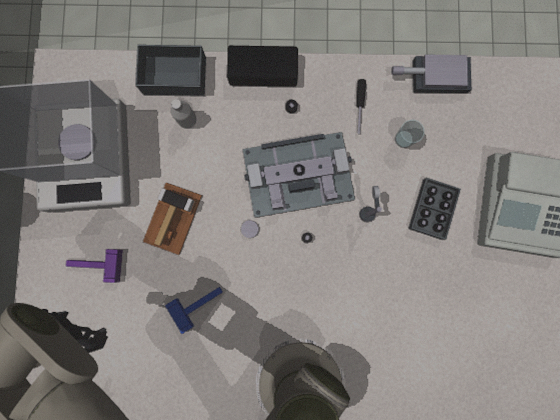

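View pics/wrist0.png

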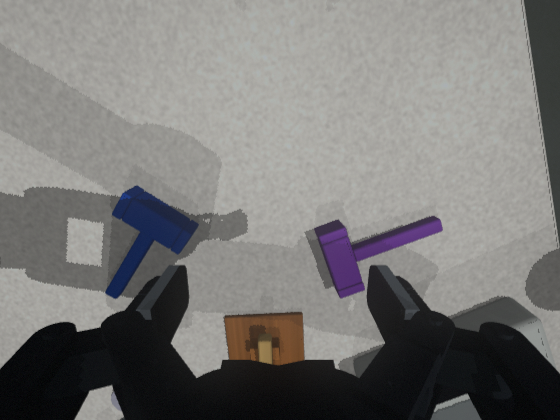

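The top view shows the rest (orange) at about (172,218) with the mallet's head up at (178,198). The bed is centred near (300,175), the dial indicator near (370,205) on the right, and the blue and purple decoys lie at the lower left. Next I'll zoom in and use the depth.

```bash
python3 - <<'E'
from h import *
m,im,d=load('top0')
a=cv2.resize(im[125:225,235:385],None,fx=5,fy=5,interpolation=cv2.INTER_CUBIC)
cv2.imwrite('pics/z1.png',a[:,:,::-1])
a=cv2.resize(im[175:260,130:215],None,fx=7,fy=7,interpolation=cv2.INTER_CUBIC)
cv2.imwrite('pics/z2.png',a[:,:,::-1])
m,im,d=load('side0')
a=cv2.resize(im[170:330,240:400],None,fx=3.7,fy=3.7,interpolation=cv2.INTER_CUBIC)
cv2.imwrite('pics/z3.png',a[:,:,::-1])
E
```

```text
(no output)
```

View pics/z1.png

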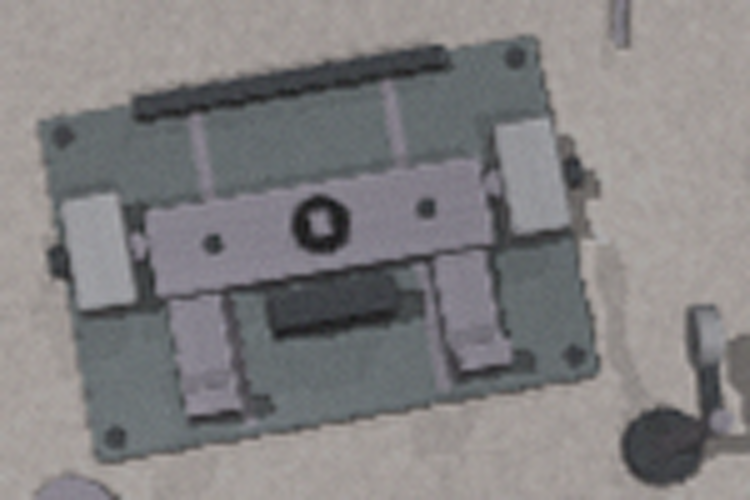

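View pics/z2.png

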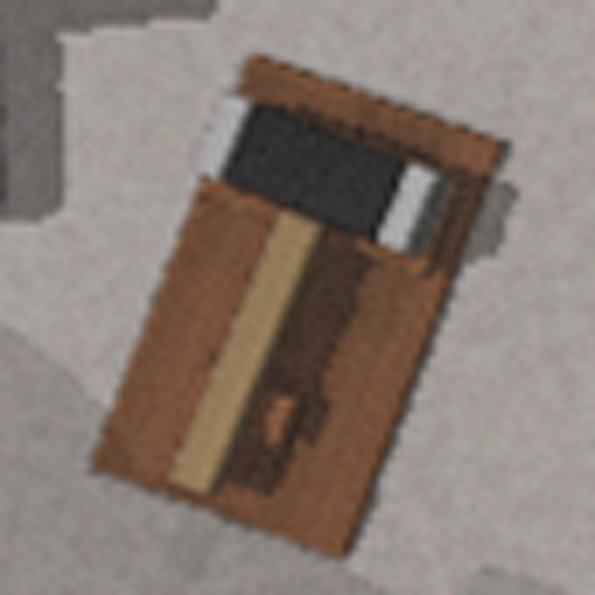

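View pics/z3.png

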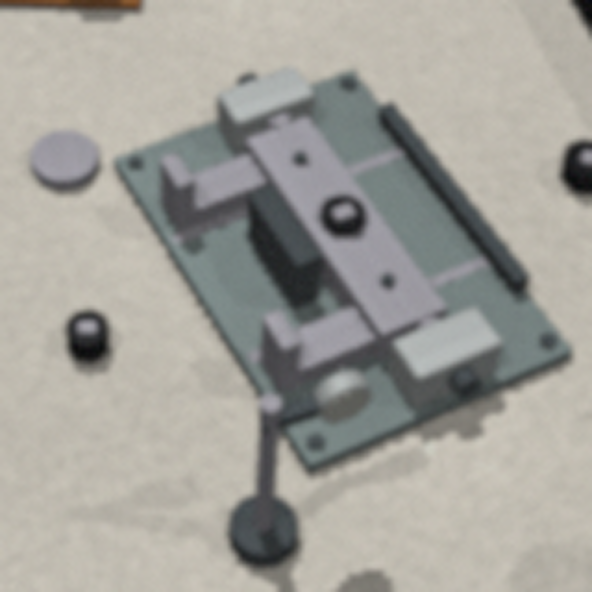

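```bash
cat > meas.py <<'E'
from h import *
def z1uv(x,y): return 235+x/5-0.4, 125+y/5-0.4
def z2uv(x,y): return 130+x/7-0.43,175+y/7-0.43
def z3uv(x,y): return 240+x/3.7-.36,170+y/3.7-.36
E
python3 - <<'E'
from meas import *
m,im,d=load('top0'); ms,ims,ds=load('side0')
P=pts(m,d); Ps=pts(ms,ds)
# bed corners z=12
print('bed corners top')
C={}
for n,x,y in [('FL',40,120),('FR',538,37),('BR',600,372),('BL',97,462)]:
    u,v=z1uv(x,y); C[n]=onz(m,u,v,12.); print(n,C[n].round(1))
print('center',(sum(C.values())/4).round(1), [np.linalg.norm(C[a]-C[b]).round(1) for a,b in(('FL','FR'),('BL','BR'),('FL','BL'),('FR','BR'))])
ax=(C['FL']+C['FR']-C['BL']-C['BR']); print('yaw',np.arctan2(ax[1],ax[0]))
ay=(C['FL']+C['BL']-C['FR']-C['BR']); print('yaw',np.arctan2(-ay[0],ay[1]))
# side
for n,x,y in [('FL',355,72),('FR',573,353),('BR',310,472),('BL',115,160)]:
    u,v=z3uv(x,y); print('side',n,onz(ms,u,v,12.).round(1))
# heights
def hz(P,uv): u,v=map(lambda t:int(round(t)),uv); return np.nanmedian(P[v-1:v+2,u-1:u+2].reshape(-1,3),axis=0).round(1)
for n,x,y in[('crossbar',250,260),('bed',250,150),('earL',210,398),('earR',478,353),('housL',100,250),('tower',330,300)]: print(n,hz(P,z1uv(x,y)))
for n,x,y in[('head',310,160),('handle',240,350),('base',150,400),('headL',225,130),('headR',405,205)]: print(n,hz(P,z2uv(x,y)))
E
```

```text
bed corners top
FL [651.  172.5  12. ]
FR [ 704.7 -112.7   12. ]
BR [ 510.9 -148.    12. ]
BL [455.1 135.3  12. ]
center [580.4  11.8  12. ] [np.float64(290.2), np.float64(288.8), np.float64(199.4), np.float64(196.9)]
yaw 0.18377313102158013
yaw 0.19026281676754764
side FL [651.  170.5  12. ]
side FR [ 704.4 -111.3   12. ]
side BR [ 509.7 -151.5   12. ]
side BL [456.4 134.3  12. ]
crossbar [564.7  50.2  41.9]
bed [634.3  50.8  12.6]
earL [487.6  70.9  61.9]
earR [514.2 -72.2  61.7]
housL [568.  132.9  49.1]
tower [540.3   6.7  62.6]
head [502.3 351.2  56.9]
handle [426.1 377.4  48. ]
base [408.2 424.9   6.1]
headL [512.6 385.2  56.4]
headR [483.8 315.8  55.2]
```

```bash
cat >> meas.py <<'E'
def rect(P,im,zlo,zhi,box,filt=None):
    x0,x1,y0,y1=box
    k=(P[...,2]>zlo)&(P[...,2]<zhi)&(P[...,0]>x0)&(P[...,0]<x1)&(P[...,1]>y0)&(P[...,1]<y1)
    if filt is not None: k&=filt
    return P[k]
BC=np.array([580.6,11.3]); BY=0.188
c,s=np.cos(BY),np.sin(BY)
def tobed(p): q=np.asarray(p)[...,:2]-BC; return np.stack([q[...,0]*c+q[...,1]*s,-q[...,0]*s+q[...,1]*c],-1)
def frombed(b): b=np.asarray(b,float); return np.stack([b[...,0]*c-b[...,1]*s,b[...,0]*s+b[...,1]*c],-1)+BC
E
python3 - <<'E'
from meas import *
m,im,d=load('top0'); ms,ims,ds=load('side0')
for name,P,i in(('top',pts(m,d),im),('side',pts(ms,ds),ims)):
    print(name)
    q=rect(P,i,53,60,(430,560,280,420)); r=cv2.minAreaRect(q[:,:2].astype(np.float32)); print('head',len(q),r, q[:,2].mean())
    q=rect(P,i,44.5,50,(370,500,340,420)); r=cv2.minAreaRect(q[:,:2].astype(np.float32)); print('handle',len(q),r, q[:,2].mean())
    B=tobed(P)
    def sel(zlo,zhi,a,b,c_,d_):
        k=(P[...,2]>zlo)&(P[...,2]<zhi)&(B[...,0]>a)&(B[...,0]<b)&(B[...,1]>c_)&(B[...,1]<d_); return B[k],P[k][:,2]
    q,z=sel(38,46,-40,60,-93,93); print('bar',len(q),cv2.minAreaRect(q.astype(np.float32)),z.mean())
    for nm,lo,hi in(('earL',50,105),('earR',-105,-50)):
        q,z=sel(57,66,-120,-60,lo,hi); print(nm,len(q),cv2.minAreaRect(q.astype(np.float32)),z.mean(),q.min(0),q.max(0))
    q,z=sel(57,66,-60,-20,-50,50); print('tower',len(q),q.min(0),q.max(0),z.mean())
    q,z=sel(80,200,-250,0,-300,-50); 
    if len(q): print('ind',len(q),q.min(0),q.max(0),z.min(),z.max())
    q,z=sel(115,150,-250,0,-300,-50); 
    if len(q): print('dial',len(q),q.min(0),q.max(0),z.min(),z.max())
E
```

```text
top
head 369 ((485.8340148925781, 354.43292236328125), (89.179443359375, 55.39450454711914), 69.1776351928711) 56.097846111638525
handle 226 ((431.19818115234375, 375.4093017578125), (40.729862213134766, 122.05245971679688), 82.92662048339844) 47.42131970145376
bar 1019 ((-2.2626285552978516, 0.09134674072265625), (185.72996520996094, 65.23957061767578), 89.65239715576172) 42.18279037928607
earL 56 ((-82.69917297363281, 76.98323059082031), (13.894277572631836, 29.51502227783203), 2.3971896171569824) 61.564496516473625 [-89.44522821  62.30038404] [-75.55321422  91.96879986]
earR 56 ((-82.9424819946289, -71.88238525390625), (13.949807167053223, 28.58270263671875), 0.18464794754981995) 61.82595557356196 [-89.9555535  -86.16006696] [-75.95221472 -57.60409623]
tower 183 [-50.51746624 -32.27393033] [-30.15002481  37.3105108 ] 61.87772081943603
ind 182 [-152.05753767 -180.8175596 ] [ -84.4437037  -162.46695249] 80.68198714959749 150.1432878641151
dial 167 [-152.05753767 -180.8175596 ] [ -84.4437037  -163.03992832] 115.58506467045936 149.85997199172755
side
head 217 ((496.33380126953125, 348
[... 317 characters left out ...]
80197516083717) 41.78283855862902
earL 58 ((-82.18914794921875, 76.46669006347656), (14.260571479797363, 30.351301193237305), 0.8791248798370361) 61.24069510363363 [-89.40885472  61.27790287] [-75.06666833  91.68181641]
earR 67 ((-82.2238998413086, -72.98162841796875), (32.677547454833984, 13.621910095214844), 88.67007446289062) 60.98996899099565 [-89.12193991 -89.37490827] [-75.48348548 -56.54520224]
tower 195 [-50.84906426 -36.8614219 ] [-28.42271766  39.69109719] 61.08927558007993
ind 356 [-151.96774614 -182.90121909] [ -83.11517137 -163.8008284 ] 80.60805780309022 150.93228787588498
dial 307 [-151.2971024  -182.90121909] [ -83.11517137 -163.8008284 ] 115.56414654269747 149.97469097654061
```

```bash
python3 - <<'E'
from meas import *
m,im,d=load('top0')
P=pts(m,d)
hsv=cv2.cvtColor(im,cv2.COLOR_RGB2HSV)
for n,x,y in[('hTopL',275,210),('hTopR',322,228),('hBotR',212,492),('hBotL',168,482)]:
    print(n,onz(m,*z2uv(x,y),48.).round(1))
k=(P[...,2]>54.5)&(P[...,2]<58.5)&(P[...,0]>440)&(P[...,0]<540)&(P[...,1]>290)&(P[...,1]<410)
q=P[k]; r=cv2.minAreaRect(q[:,:2].astype(np.float32)); print(r,len(q)); print(cv2.boxPoints(r))
a=np.array([np.cos(-.358),np.sin(-.358)]); b=np.array([-a[1],a[0]])
print(np.percentile(q[:,:2]@a,[1,5,50,95,99]),np.percentile(q[:,:2]@b,[1,5,50,95,99]))
print(ctrl.sense()['eef_pos'])
E
```

```text
hTopL [482.2 366.5  48. ]
hTopR [475.5 347.9  48. ]
hBotR [372.2 386.   48. ]
hBotL [375.7 403.2  48. ]
((495.67230224609375, 350.7505187988281), (89.06212615966797, 33.308372497558594), 69.2049560546875) 269
[[464.29333 315.03302]
 [495.4319  303.2077 ]
 [527.0513  386.46802]
 [495.91272 398.29333]]
[325.236749   326.53527894 341.15796739 356.50615895 357.97619012] [458.80870537 462.79171997 504.94886607 542.46235552 545.74756636]
[196.03943963 486.89868656 303.47570584]
```

Request:
{"api": "move_arm", "payload": {
  "series": [
    [[-55,-3,0],0,1],
    [[-110,-6,0],-1.5,1],
    [[-165,-9,20],-1.5,1],
    [[-220,-13,50],-1.5,1],
    [[-270,-16,90],-1.5,1],
    [[-284,-16,115],-1.5,1],
    [[-284,-16,115],-1.5,1]
  ],
  "force": 60
}}

```text
time_s: 1.02
eef_pos: [453.6, 365.2, 186.9]
ee_rot: [-0.002, 0.178, 0.984, -0.001]
force: [-0.1, 1.6, 0.6]
grip_width: 0.997
```

```bash
python3 - <<'E'
from meas import *
m,im,d=snap('wrist','w1'); s=ctrl.sense(); print(s['eef_pos'],s['ee_rot'],s['force'])
P=pts(m,d); 
print(proj(m,[[496,350,56],[453.8,365.7,48],[373.5,395,48]]))
E
```

```text
[453.33757631 366.05442791 188.72779424] [-6.13033996e-04  1.77580089e-01  9.84106092e-01 -3.69534408e-04] [-0.04233867  0.02592949  0.30213762]
[[279.30878569 289.81492817]
 [279.30854411 228.80826336]
 [278.54522207 103.384606  ]]
```

View pics/w1.png

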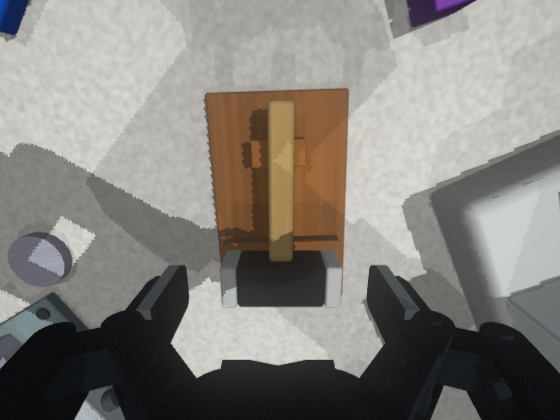

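The handle runs from (281,103) to (281,258), with the head around (281,278), centred between the fingers. I'll check the head's position along the handle with depth.

```bash
python3 - <<'E'
from meas import *
m,im,d=load('w1'); P=pts(m,d)
k=(P[...,2]>54)&(P[...,2]<59)&(P[...,0]>440)&(P[...,0]<540)&(P[...,1]>290)&(P[...,1]<410)
q=P[k][:,:2].astype(np.float32); print(cv2.minAreaRect(q),P[k][:,2].mean(),len(q))
k=(P[...,2]>46)&(P[...,2]<50.5)&(P[...,0]>360)&(P[...,0]<480)&(P[...,1]>330)&(P[...,1]<410)
q=P[k][:,:2].astype(np.float32); print(cv2.minAreaRect(q),P[k][:,2].mean(),len(q))
k=(P[...,2]>4)&(P[...,2]<11)&(P[...,0]>340)&(P[...,0]<560)&(P[...,1]>280)&(P[...,1]<460)&(im[...,0]>1.5*im[...,2])
q=P[k][:,:2].astype(np.float32); print('base',cv2.minAreaRect(q),P[k][:,2].mean(),len(q))
E
```

```text
((495.0599365234375, 351.2328186035156), (89.08265686035156, 34.35828399658203), 69.51782989501953) 55.18606992714342 4418
((427.9081726074219, 375.4844665527344), (35.24179458618164, 118.85457611083984), 59.19652557373047) 47.22379152248304 3691
base ((432.8786926269531, 373.5057678222656), (109.79090881347656, 149.0127410888672), 71.1438217163086) 7.256074484618961 15517
```

Request:
{"api": "move_arm", "payload": {
  "series": [
    [[0,0,40],0,1],
    [[0,0,75],0,1],
    [[0,0,95],0,1],
    [[0,0,96],0,1],
    [[0,0,96],0,0.1],
    [[0,0,96],0,0.1],
    [[0,0,96],0,0.1],
    [[0,0,96],0,0.1],
    [[0,0,96],0,0.1],
    [[0,0,96],0,0.1]
  ],
  "force": 80
}}

```text
time_s: 2.33
eef_pos: [453.8, 366.2, 93.6]
ee_rot: [0.0, 0.177, 0.984, 0.0]
force: [-0.7, -0.7, 6.3]
grip_width: 0.196
```

Request:
{"api": "move_arm", "payload": {
  "series": [
    [[0,0,-5],0,0.1],
    [[0,0,-30],0,0.1],
    [[0,0,-70],0,0.1],
    [[0,0,-100],0,0.1],
    [[0,0,-100],0,0.1],
    [[0,0,-100],0,0.1]
  ]
}}

```text
time_s: 3.08
eef_pos: [453.0, 365.7, 191.2]
ee_rot: [-0.001, 0.177, 0.984, -0.001]
force: [-0.5, -0.1, -3.0]
grip_width: 0.201
```

```bash
python3 - <<'E'
from meas import *
m,im,d=snap('wrist','w2'); s=ctrl.sense(); print(s['eef_pos'],s['ee_rot'],s['force'],s['wrist_torque'],s['grip_width'])
P=pts(m,d)
e=s['eef_pos']
k=(P[...,2]>e[2]-54-25)&(P[...,2]<e[2]-20)&(np.hypot(P[...,0]-495,P[...,1]-351)<60)
v,u=np.nonzero(k); print(len(u),u.min(),u.max(),v.min(),v.max())
k=np.zeros_like(k);k[100:330,200:360]=1
print(P[275,281],P[200,281],P[150,281],e)
E
```

```text
[452.98632939 365.72509371 190.97385028] [-0.00134017  0.17741748  0.98413422 -0.00103478] [-1.1627245  -0.27568766 -3.06819296] [0.00351    0.03429481 0.00053838] 0.19675499285215114
7707 159 397 253 391
[440.46999057 371.4493385  145.63331811] [410.16322509 382.59794213 145.35131408] [392.29078702 389.17684688 144.75913572] [452.98632939 365.72509371 190.97385028]
```

View pics/w2.png

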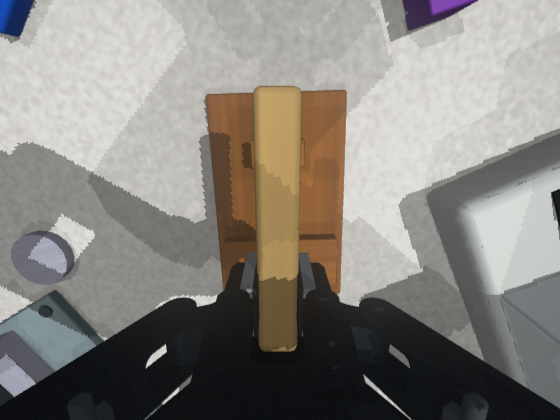

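```bash
cat >> meas.py <<'E'
from scipy.spatial.transform import Rotation as Ro
HD=44.6
def plan(hx,hy,z=102.,ang=None,s=None):
    """head centre in bed xy -> shift in tool axes"""
    s=s or ctrl.sense(); w,x,y,zz=s['ee_rot']; R=Ro.from_quat([x,y,zz,w]).as_matrix()
    cur=np.degrees(np.arctan2(R[1,0],R[0,0])); tgt=np.degrees(BY)+90
    t=np.radians(tgt); p=frombed([hx,hy])+HD*np.array([np.cos(t),np.sin(t)])
    a=np.radians(cur); Rz=np.array([[np.cos(a),np.sin(a),0],[np.sin(a),-np.cos(a),0],[0,0,-1.]])
    d=Rz.T@(np.r_[p,z]-s['eef_pos'])
    print('head bed',(hx,hy),'tcp',p.round(1),'shift',d.round(1),'yaw',round(-(tgt-cur),2),'cur',round(cur,2))
def head(s=None):
    s=s or ctrl.sense(); w,x,y,zz=s['ee_rot']; R=Ro.from_quat([x,y,zz,w]).as_matrix()
    p=s['eef_pos']-HD*R[:,0]; print('t',s['time_s'],'head bed',tobed(p).round(1),'tcp z',s['eef_pos'][2].round(1),'F',s['force'].round(1),'Fbedx',(s['force'][0]*c+s['force'][1]*globals()['s_']).round(1) if 's_' in globals() else '')
s_=np.sin(BY)
E
sed -i 's/^c,s=np.cos(BY),np.sin(BY)/c,sb=np.cos(BY),np.sin(BY)/; s/q\[...,1\]\*s,-q\[...,0\]\*s+/q[...,1]*sb,-q[...,0]*sb+/; s/b\[...,1\]\*s,b\[...,0\]\*s+/b[...,1]*sb,b[...,0]*sb+/' meas.py
python3 - <<'E'
from meas import *
plan(-150,76,190);plan(-150,76,102);plan(-150,-73,102);head()
E
```

```text
head bed (-150, 76) tcp [410.7 101.7] shift [ -52.6 -262.1    1. ] yaw 58.79 cur 159.56
head bed (-150, 76) tcp [410.7 101.7] shift [ -52.6 -262.1   89. ] yaw 58.79 cur 159.56
head bed (-150, -73) tcp [438.6 -44.6] shift [-129.8 -389.6   89. ] yaw 58.79 cur 159.56
t 3.125 head bed [-21.  348.9] tcp z 191.0 F [-1.2 -0.3 -3.1] Fbedx -1.2
```

Request:
{"api": "move_arm", "payload": {
  "series": [
    [[-5,-40,0],6,0.1],
    [[-18,-95,0],16,0.1],
    [[-30,-150,0],26,0.1],
    [[-42,-205,0],36,0.1],
    [[-50,-245,0],46,0.1],
    [[-53,-260,0],56,0.1],
    [[-53,-262,0],58.8,0.1],
    [[-53,-262,0],58.8,0.1]
  ]
}}

```text
time_s: 4.12
eef_pos: [411.4, 101.9, 192.0]
ee_rot: [-0.001, 0.638, 0.77, -0.001]
force: [-0.1, -0.4, -3.1]
grip_width: 0.194
```

```bash
python3 - <<'E'
from meas import *
head();plan(-150,76,102)
snap('side','s1');head()
m,im,d=load('s1'); cv2.imwrite('pics/s1z.png',cv2.resize(im[100:340,170:400],None,fx=2.5,fy=2.5)[:,:,::-1])
E
```

```text
t 4.125 head bed [-149.3   76. ] tcp z 192.0 F [-0.1 -0.4 -3.1] Fbedx -0.2
head bed (-150, 76) tcp [410.7 101.7] shift [-0.  -0.7 90. ] yaw -0.0 cur 100.77
t 4.175 head bed [-149.1   76.2] tcp z 192.2 F [ 1.3  0.7 -3. ] Fbedx 1.4
```

View pics/s1z.png

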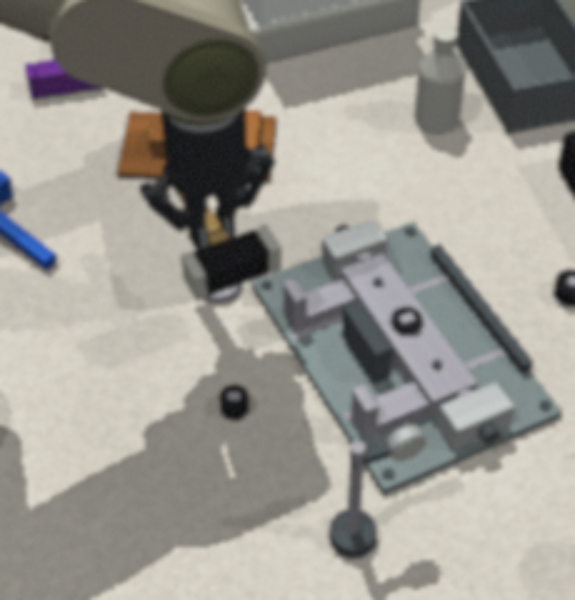

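Request:
{"api": "move_arm", "payload": {
  "series": [
    [[0,0,40],0,0.1],
    [[0,0,80],0,0.1],
    [[0,0,90],0,0.1],
    [[0,6,90],0,0.1],
    [[0,10,90],0,0.1],
    [[0,12,90],0,0.1],
    [[0,14,90],0,0.1],
    [[0,15,90],0,0.1],
    [[0,16,90],0,0.1],
    [[0,17,90],0,0.1]
  ]
}}

```text
time_s: 5.42
eef_pos: [427.2, 105.2, 102.6]
ee_rot: [-0.002, 0.638, 0.77, -0.001]
force: [-10.0, -2.0, 2.9]
grip_width: 0.196
```

```bash
python3 - <<'E'
from meas import *
head()
E
```

```text
t 5.425 head bed [-133.2   76.4] tcp z 102.6 F [-10.   -2.    2.9] Fbedx -10.2
```

Request:
{"api": "move_arm", "payload": {
  "series": [
    [[0,1,0],0,0.1],
    [[0,2,0],0,0.1],
    [[0,3,0],0,0.1],
    [[0,4,0],0,0.1],
    [[0,5,0],0,0.1],
    [[0,5,0],0,0.1]
  ]
}}

```text
time_s: 6.18
eef_pos: [430.8, 106.7, 102.1]
ee_rot: [-0.003, 0.638, 0.77, -0.002]
force: [-13.8, 3.2, 3.3]
grip_width: 0.191
```

```bash
python3 - <<'E'
from meas import *
head()
snap('side','s2')
m,im,d=load('s2'); cv2.imwrite('pics/s2z.png',cv2.resize(im[150:310,230:400],None,fx=3.5,fy=3.5,interpolation=cv2.INTER_CUBIC)[:,:,::-1])
E
```

```text
t 6.175 head bed [-129.4   77.1] tcp z 102.1 F [-13.8   3.2   3.3] Fbedx -12.9
```

View pics/s2z.png

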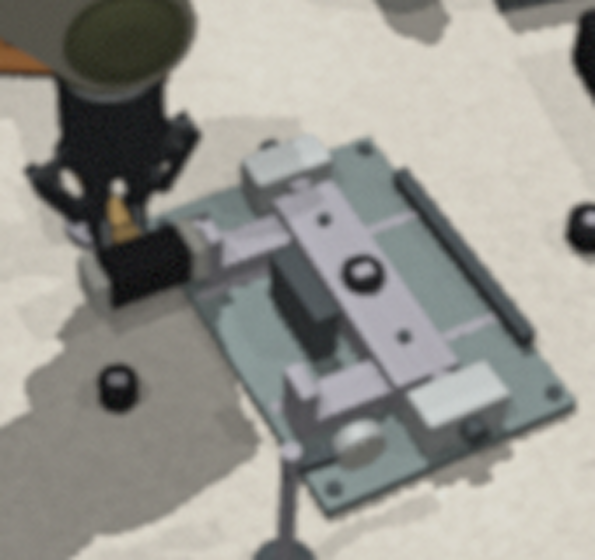

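```bash
cat >> meas.py <<'E'
def carr(f,cam='side',new=True):
    m,im,d=snap(cam,f) if new else load(f)
    P=pts(m,d); B=tobed(P)
    def sel(zlo,zhi,a,b,c_,d_):
        k=(P[...,2]>zlo)&(P[...,2]<zhi)&(B[...,0]>a)&(B[...,0]<b)&(B[...,1]>c_)&(B[...,1]<d_); return B[k]
    # front edge of bar: for y-bins take max x of points z>39
    q=sel(39,45,-10,85,-80,85); ys=np.arange(-75,80,10); fx=[];yy=[]
    for y in ys:
        t=q[abs(q[:,1]-y)<5]
        if len(t)>5: fx.append(np.percentile(t[:,0],98)); yy.append(y)
    p=np.polyfit(yy,fx,1); res=np.abs(np.polyval(p,yy)-fx).max()
    print(cam,'bar: angle deg',np.degrees(-np.arctan(p[0])).round(2),'origin x ~',(p[1]-25).round(1),'maxres',res.round(1))
    for nm,lo,hi in(('L',58,98),('R',-98,-54)):
        q=sel(57,63.5,-105,-25,lo,hi)
        if len(q)>15: print('ear',nm,len(q),'rear',np.percentile(q[:,0],3).round(1),'front',np.percentile(q[:,0],97).round(1))
E
python3 - <<'E'
from meas import *
carr('side0',new=False);carr('top0','top',False);carr('s2',new=False)
E
```

```text
side bar: angle deg 0.03 origin x ~ 4.4 maxres 2.0
ear L 49 rear -89.1 front -75.8
ear R 60 rear -89.0 front -76.1
top bar: angle deg -0.1 origin x ~ 3.9 maxres 1.0
ear L 43 rear -89.3 front -76.2
ear R 40 rear -89.9 front -76.6
side bar: angle deg -1.73 origin x ~ 7.0 maxres 1.0
ear L 88 rear -103.7 front -72.3
ear R 59 rear -89.2 front -74.7
```

Request:
{"api": "move_arm", "payload": {
  "series": [
    [[0,-6,0],0,0.1],
    [[-10,-14,0],0,0.1],
    [[-60,-15,0],0,0.1],
    [[-115,-15,0],0,0.1],
    [[-149,-15,0],0,0.1],
    [[-149,-13,0],0,0.1],
    [[-149,-9,0],0,0.1],
    [[-149,-7,0],0,0.1],
    [[-149,-5,0],0,0.1],
    [[-149,-3,0],0,0.1]
  ],
  "force": 110
}}

```text
time_s: 7.48
eef_pos: [457.1, -40.1, 102.6]
ee_rot: [-0.002, 0.637, 0.77, -0.001]
force: [-9.5, -3.4, 1.4]
grip_width: 0.19
```

```bash
python3 - <<'E'
from meas import *
head();carr('s3')
m,im,d=load('s3'); cv2.imwrite('pics/s3z.png',cv2.resize(im[150:310,230:400],None,fx=3.5,fy=3.5,interpolation=cv2.INTER_CUBIC)[:,:,::-1])
E
```

```text
t 7.475 head bed [-130.9  -72. ] tcp z 102.6 F [-9.5 -3.4  1.4] Fbedx -10.0
side bar: angle deg -0.48 origin x ~ 7.7 maxres 1.7
ear R 94 rear -101.2 front -73.6
```

View pics/s3z.png

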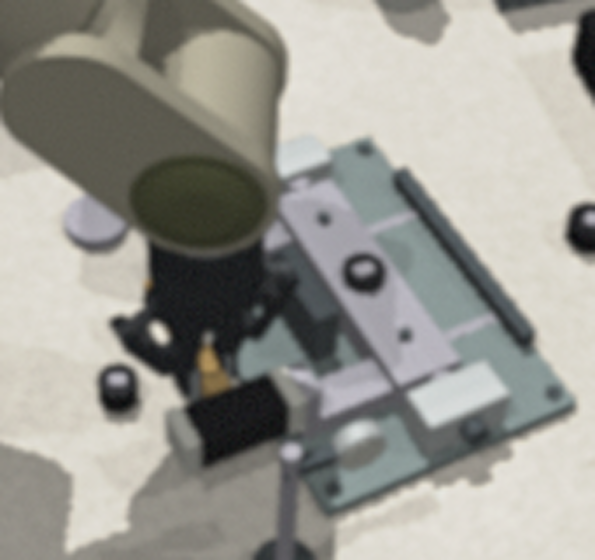

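Request:
{"api": "move_arm", "payload": {
  "series": [
    [[0,1,0],0,0.1],
    [[0,2.5,0],0,0.1],
    [[0,4,0],0,0.1],
    [[0,5.5,0],0,0.1],
    [[0,7,0],0,0.1],
    [[0,8,0],0,0.1],
    [[0,8,0],0,0.1]
  ]
}}

```text
time_s: 8.4
eef_pos: [464.9, -39.1, 102.5]
ee_rot: [-0.001, 0.637, 0.77, -0.001]
force: [-8.2, -6.9, -1.6]
grip_width: 0.188
```

```bash
python3 - <<'E'
from meas import *
head();carr('s4')
E
```

```text
t 8.4 head bed [-123.   -72.5] tcp z 102.5 F [-8.2 -6.9 -1.6] Fbedx -9.4
side bar: angle deg 2.21 origin x ~ 12.2 maxres 2.1
ear R 107 rear -102.9 front -64.7
```

Request:
{"api": "move_arm", "payload": {
  "series": [
    [[0,-6,0],0,0.1],
    [[10,-13,0],0,0.1],
    [[60,-14,0],0,0.1],
    [[115,-14,0],0,0.1],
    [[149,-14,0],0,0.1],
    [[149,-12,0],0,0.1],
    [[149,-8,0],0,0.1],
    [[149,-5.5,0],0,0.1],
    [[149,-4,0],0,0.1],
    [[149,-2,0],0,0.1]
  ]
}}

```text
time_s: 9.7
eef_pos: [434.8, 106.2, 102.4]
ee_rot: [-0.002, 0.638, 0.77, -0.002]
force: [-10.1, 1.5, 2.1]
grip_width: 0.19
```

Request:
{"api": "move_arm", "payload": {
  "series": [
    [[0,1.5,0],0,0.1],
    [[0,3,0],0,0.1],
    [[0,4.5,0],0,0.1],
    [[0,6,0],0,0.1],
    [[0,7.5,0],0,0.1],
    [[0,9,0],0,0.1],
    [[0,9,0],0,0.1]
  ]
}}

```text
time_s: 10.58
eef_pos: [443.1, 108.1, 101.9]
ee_rot: [-0.003, 0.638, 0.77, -0.002]
force: [-10.7, 3.8, -0.8]
grip_width: 0.188
```

```bash
python3 - <<'E'
from meas import *
head();carr('s5')
E
```

```text
t 10.575 head bed [-117.1   76.2] tcp z 101.9 F [-10.7   3.8  -0.8] Fbedx -9.8
side bar: angle deg -1.53 origin x ~ 18.6 maxres 1.7
ear L 118 rear -102.9 front -59.9
ear R 60 rear -77.4 front -63.2
```

Request:
{"api": "move_arm", "payload": {
  "series": [
    [[0,-6,0],0,0.1],
    [[-10,-13,0],0,0.1],
    [[-60,-14,0],0,0.1],
    [[-115,-14,0],0,0.1],
    [[-149,-14,0],0,0.1],
    [[-149,-12,0],0,0.1],
    [[-149,-8,0],0,0.1],
    [[-149,-5.5,0],0,0.1],
    [[-149,-4,0],0,0.1],
    [[-149,-2,0],0,0.1]
  ]
}}

```text
time_s: 11.88
eef_pos: [469.9, -37.6, 102.6]
ee_rot: [-0.002, 0.637, 0.771, -0.001]
force: [-9.9, -4.5, 0.9]
grip_width: 0.188
```

Request:
{"api": "move_arm", "payload": {
  "series": [
    [[0,1.5,0],0,0.1],
    [[0,3,0],0,0.1],
    [[0,4.5,0],0,0.1],
    [[0,6,0],0,0.1],
    [[0,7.5,0],0,0.1],
    [[0,9,0],0,0.1],
    [[0,9,0],0,0.1]
  ]
}}

```text
time_s: 12.75
eef_pos: [478.7, -36.2, 102.4]
ee_rot: [-0.001, 0.637, 0.771, -0.001]
force: [-7.0, -6.8, -2.2]
grip_width: 0.191
```

```bash
python3 - <<'E'
from meas import *
head();carr('s6')
E
```

```text
t 12.75 head bed [-108.9  -72.3] tcp z 102.4 F [-7.  -6.8 -2.2] Fbedx -8.2
side bar: angle deg 2.54 origin x ~ 26.6 maxres 2.0
ear R 138 rear -102.7 front -51.3
```

Request:
{"api": "move_arm", "payload": {
  "series": [
    [[0,-6,0],0,0.1],
    [[10,-14,0],0,0.1],
    [[60,-15,0],0,0.1],
    [[115,-15,0],0,0.1],
    [[149,-15,0],0,0.1],
    [[149,-13,0],0,0.1],
    [[149,-9,0],0,0.1],
    [[149,-7,0],0,0.1],
    [[149,-5,0],0,0.1],
    [[149,-3,0],0,0.1]
  ]
}}

```text
time_s: 14.05
eef_pos: [447.6, 108.5, 102.4]
ee_rot: [-0.002, 0.638, 0.77, -0.002]
force: [-10.6, 0.7, 1.5]
grip_width: 0.189
```

Request:
{"api": "move_arm", "payload": {
  "series": [
    [[0,1.5,0],0,0.1],
    [[0,3,0],0,0.1],
    [[0,4.5,0],0,0.1],
    [[0,6,0],0,0.1],
    [[0,7.5,0],0,0.1],
    [[0,9,0],0,0.1],
    [[0,9,0],0,0.1]
  ]
}}

```text
time_s: 14.92
eef_pos: [456.1, 110.4, 101.9]
ee_rot: [-0.003, 0.638, 0.77, -0.002]
force: [-8.9, 3.7, -2.4]
grip_width: 0.192
```

```bash
python3 - <<'E'
from meas import *
head();carr('s7')
m,im,d=load('s7'); cv2.imwrite('pics/s7z.png',cv2.resize(im[150:310,230:400],None,fx=3.5,fy=3.5,interpolation=cv2.INTER_CUBIC)[:,:,::-1])
E
```

```text
t 14.925 head bed [-103.8   76. ] tcp z 101.9 F [-8.9  3.7 -2.4] Fbedx -8.0
side bar: angle deg -1.18 origin x ~ 32.5 maxres 1.7
ear L 135 rear -103.5 front -48.0
ear R 59 rear -62.5 front -49.9
```

View pics/s7z.png

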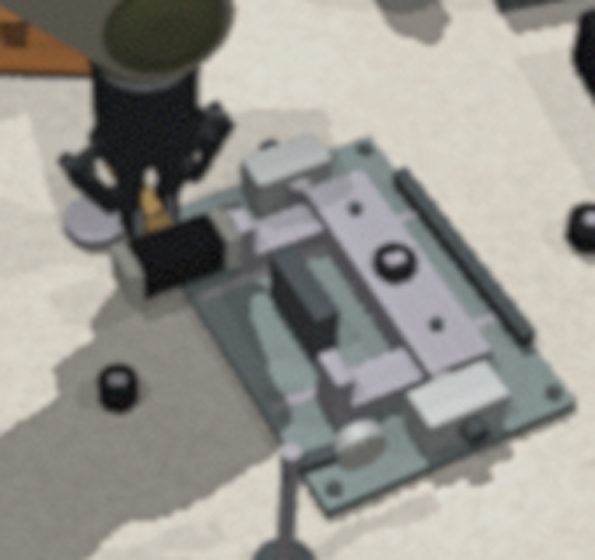

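Request:
{"api": "move_arm", "payload": {
  "series": [
    [[0,-6,0],0,0.1],
    [[-10,-11,0],0,0.1],
    [[-60,-12,0],0,0.1],
    [[-115,-12,0],0,0.1],
    [[-149,-12,0],0,0.1],
    [[-149,-10,0],0,0.1],
    [[-149,-6,0],0,0.1],
    [[-149,-4,0],0,0.1],
    [[-149,-2.5,0],0,0.1],
    [[-149,-1,0],0,0.1]
  ]
}}

```text
time_s: 16.23
eef_pos: [483.5, -35.1, 102.6]
ee_rot: [-0.002, 0.637, 0.771, -0.001]
force: [-10.4, -4.6, 2.1]
grip_width: 0.189
```

Request:
{"api": "move_arm", "payload": {
  "series": [
    [[0,1.5,0],0,0.1],
    [[0,3,0],0,0.1],
    [[0,4.5,0],0,0.1],
    [[0,6,0],0,0.1],
    [[0,6,0],0,0.1]
  ]
}}

```text
time_s: 16.85
eef_pos: [490.9, -34.1, 103.0]
ee_rot: [0.0, 0.637, 0.771, 0.0]
force: [-1.3, -0.1, -2.2]
grip_width: 0.191
```

```bash
python3 - <<'E'
from meas import *
head();carr('s8')
E
```

```text
t 16.85 head bed [-96.5 -72.4] tcp z 103.0 F [-1.3 -0.1 -2.2] Fbedx -1.3
side bar: angle deg 2.82 origin x ~ 39.0 maxres 1.7
ear R 158 rear -102.3 front -38.8
```

Request:
{"api": "move_arm", "payload": {
  "series": [
    [[0,-6,0],0,0.1],
    [[10,-14,0],0,0.1],
    [[60,-15,0],0,0.1],
    [[115,-15,0],0,0.1],
    [[149,-15,0],0,0.1],
    [[149,-13,0],0,0.1],
    [[149,-9,0],0,0.1],
    [[149,-7,0],0,0.1],
    [[149,-5,0],0,0.1],
    [[149,-3.5,0],0,0.1]
  ]
}}

```text
time_s: 18.15
eef_pos: [458.2, 110.6, 102.5]
ee_rot: [-0.002, 0.638, 0.77, -0.002]
force: [-8.4, -0.3, 2.0]
grip_width: 0.187
```

```bash
python3 - <<'E'
from meas import *
head();carr('s9')
E
```

```text
t 18.15 head bed [-101.8   75.8] tcp z 102.5 F [-8.4 -0.3  2. ] Fbedx -8.3
side bar: angle deg 2.34 origin x ~ 40.0 maxres 1.1
ear L 123 rear -103.5 front -44.8
ear R 62 rear -50.5 front -37.3
```

Request:
{"api": "move_arm", "payload": {
  "series": [
    [[0,1,0],0,0.1],
    [[0,2,0],0,0.1],
    [[0,3,0],0,0.1],
    [[0,4,0],0,0.1],
    [[0,5,0],0,0.1],
    [[0,6,0],0,0.1],
    [[0,7,0],0,0.1],
    [[0,7,0],0,0.1]
  ]
}}

```text
time_s: 19.2
eef_pos: [466.1, 112.6, 102.8]
ee_rot: [-0.0, 0.638, 0.77, -0.0]
force: [-4.8, 1.4, -2.5]
grip_width: 0.187
```

```bash
python3 - <<'E'
from meas import *
head();carr('s10')
E
```

```text
t 19.2 head bed [-93.6  76.3] tcp z 102.8 F [-4.8  1.4 -2.5] Fbedx -4.4
side bar: angle deg -0.05 origin x ~ 44.1 maxres 1.9
ear L 116 rear -101.2 front -36.4
ear R 58 rear -49.7 front -36.7
```

Request:
{"api": "move_arm", "payload": {
  "series": [
    [[0,1,0],0,0.1],
    [[0,2,0],0,0.1],
    [[0,3,0],0,0.1],
    [[0,4,0],0,0.1],
    [[0,4,0],0,0.1],
    [[0,-2,0],0,0.1],
    [[0,-8,0],0,0.1],
    [[-10,-12,0],0,0.1],
    [[-60,-12,0],0,0.1],
    [[-115,-12,0],0,0.1]
  ]
}}

```text
time_s: 20.5
eef_pos: [476.2, -4.5, 103.2]
ee_rot: [0.001, 0.637, 0.771, 0.0]
force: [0.8, -0.0, -2.6]
grip_width: 0.185
```

```bash
python3 - <<'E'
from meas import *
head();carr('s11')
E
```

```text
t 20.5 head bed [-105.4  -40.6] tcp z 103.2 F [ 0.8 -0.  -2.6] Fbedx 0.8
side bar: angle deg -1.5 origin x ~ 47.1 maxres 1.2
ear R 83 rear -101.7 front -36.1
```

Request:
{"api": "move_arm", "payload": {
  "series": [
    [[-32,0,0],0,0.1],
    [[-32,5,0],0,0.1],
    [[-32,8,0],0,0.1],
    [[-32,10,0],0,0.1],
    [[-32,12,0],0,0.1],
    [[-32,13,0],0,0.1],
    [[-32,14,0],0,0.1],
    [[-32,15,0],0,0.1],
    [[-32,16,0],0,0.1],
    [[-32,16,0],0,0.1]
  ]
}}

```text
time_s: 21.8
eef_pos: [497.8, -31.3, 102.9]
ee_rot: [0.0, 0.638, 0.77, 0.0]
force: [-1.5, -0.9, -3.8]
grip_width: 0.186
```

```bash
python3 - <<'E'
from meas import *
head();carr('s12')
E
```

```text
t 21.8 head bed [-89.3 -70.9] tcp z 102.9 F [-1.5 -0.9 -3.8] Fbedx -1.6
side bar: angle deg -0.2 origin x ~ 49.1 maxres 1.8
ear R 172 rear -101.1 front -32.2
```

Request:
{"api": "move_arm", "payload": {
  "series": [
    [[0,-8,0],0,0.1],
    [[0,-35,0],0,0.1],
    [[0,-55,0],0,0.1],
    [[0,-55,-45],0,0.1],
    [[0,-55,-90],0,0.1],
    [[0,-55,-95],0,0.1],
    [[0,-55,-95],0,0.1]
  ]
}}

```text
time_s: 22.72
eef_pos: [443.2, -41.4, 197.4]
ee_rot: [-0.0, 0.638, 0.77, -0.0]
force: [0.3, -0.3, -2.4]
grip_width: 0.191
```

```bash
python3 - <<'E'
from meas import *
head();carr('s13');carr('t13','top')
snap('wrist','w13')
s=ctrl.sense(); w,x,y,zz=s['ee_rot']; R=Ro.from_quat([x,y,zz,w]).as_matrix(); 
print((R.T@(np.array([453.4,366.2,193.])-s['eef_pos'])).round(1), np.degrees(np.arctan2(R[1,0],R[0,0])), s['eef_pos'])
m,im,d=load('s13'); cv2.imwrite('pics/s13z.png',cv2.resize(im[120:330,200:410],None,fx=2.8,fy=2.8,interpolation=cv2.INTER_CUBIC)[:,:,::-1])
E
```

```text
t 22.725 head bed [-144.8  -70.7] tcp z 197.4 F [ 0.3 -0.3 -2.4] Fbedx 0.3
side bar: angle deg -0.06 origin x ~ 49.4 maxres 1.6
ear R 58 rear -44.4 front -31.0
top bar: angle deg -0.27 origin x ~ 48.4 maxres 1.1
ear L 49 rear -44.4 front -31.1
ear R 35 rear -44.8 front -31.8
[398.5  86.2   4. ] 100.76519917933975 [443.15608785 -41.35237515 196.63466722]
```

View pics/s13z.png

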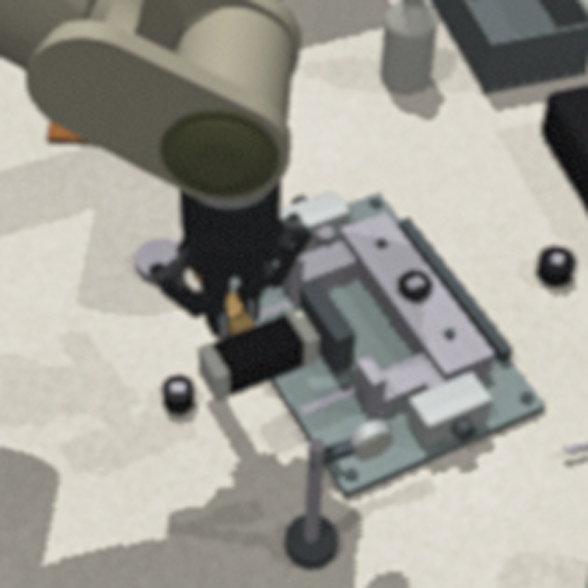

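View pics/w13.png

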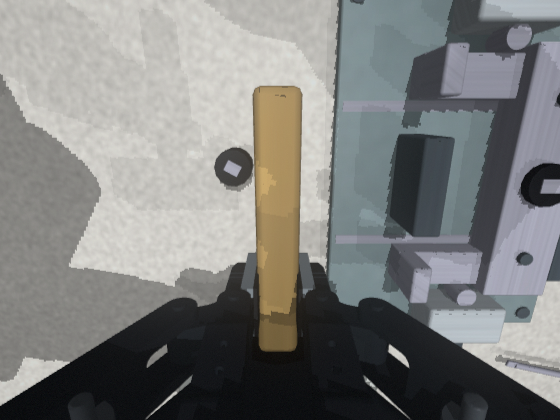

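The handle sits in the fingers just as before (columns 253–302, ending at row 86). The carriage is square, with both ears at bed x ≈ −44.5. Next I'll take the mallet back over its rest.

Request:
{"api": "move_arm", "payload": {
  "series": [
    [[20,4,0],-3,0.1],
    [[70,14,0],-10,0.1],
    [[125,26,0],-18,0.1],
    [[180,38,0],-26,0.1],
    [[235,50,0],-34,0.1],
    [[290,62,0],-42,0.1],
    [[340,73,0],-50,0.1],
    [[380,82,2],-56,0.1],
    [[398,86,4],-58.8,0.1],
    [[398,86,4],-58.8,0.1]
  ]
}}

```text
time_s: 24.12
eef_pos: [453.4, 365.7, 192.6]
ee_rot: [-0.001, 0.177, 0.984, -0.001]
force: [-0.7, 0.1, -3.1]
grip_width: 0.192
```

Request:
{"api": "move_arm", "payload": {
  "series": [
    [[0,0,0],0,0.1],
    [[0,0,0],0,0.1]
  ]
}}

```text
time_s: 24.38
eef_pos: [454.1, 364.5, 194.0]
ee_rot: [-0.0, 0.178, 0.984, -0.0]
force: [-0.4, 0.7, -2.8]
grip_width: 0.196
```

```bash
python3 - <<'E'
from meas import *
s=ctrl.sense(); w,x,y,zz=s['ee_rot']; R=Ro.from_quat([x,y,zz,w]).as_matrix(); 
print((R.T@(np.array([453.4,366.2,93.4])-s['eef_pos'])).round(1), np.degrees(np.arctan2(R[1,0],R[0,0])), s['eef_pos'])
snap('wrist','w14')
E
```

```text
[  1.2   1.3 100.6] 159.45634890250906 [454.093772   364.5248471  194.00903932]
```

View pics/w14.png

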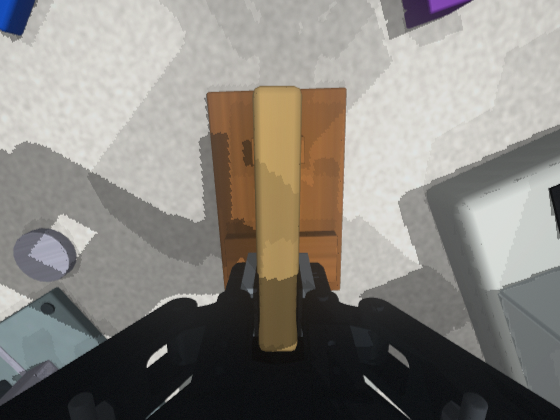

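Over the rest, the view matches the picture taken after lifting (w2). Lowering gently.

Request:
{"api": "move_arm", "payload": {
  "series": [
    [[1,1,35],0,0.1],
    [[1,1,70],0,0.1],
    [[1,1,90],0,0.1],
    [[1,1,96],0,0.1],
    [[1,1,99],0,0.1],
    [[1,1,100],0,0.1],
    [[1,1,100],0,0.1]
  ]
}}

```text
time_s: 25.3
eef_pos: [453.4, 366.9, 94.5]
ee_rot: [0.0, 0.177, 0.984, 0.0]
force: [-0.3, -0.4, -3.6]
grip_width: 0.187
```

Request:
{"api": "move_arm", "payload": {
  "series": [
    [[0,0,1],0,0.1],
    [[0,0,1.5],0,0.1],
    [[0,0,1.5],0,0.1]
  ]
}}

```text
time_s: 25.68
eef_pos: [453.4, 367.0, 93.7]
ee_rot: [0.0, 0.177, 0.984, 0.0]
force: [-3.3, -2.3, 7.4]
grip_width: 0.187
```

Touching down. Releasing, then straight up.

Request:
{"api": "move_arm", "payload": {
  "series": [
    [[0,0,0],0,0.3],
    [[0,0,0],0,0.6],
    [[0,0,0],0,1],
    [[0,0,0],0,1],
    [[0,0,0],0,1],
    [[0,0,0],0,1]
  ]
}}

```text
time_s: 26.42
eef_pos: [453.2, 366.9, 92.4]
ee_rot: [0.0, 0.177, 0.984, 0.0]
force: [0.5, 0.2, 0.7]
grip_width: 0.998
```

Request:
{"api": "move_arm", "payload": {
  "series": [
    [[0,0,-20],0,1],
    [[0,0,-60],0,1],
    [[0,0,-95],0,1],
    [[0,0,-95],0,1],
    [[0,0,-95],0,1]
  ]
}}

```text
time_s: 27.05
eef_pos: [452.9, 366.7, 186.6]
ee_rot: [-0.001, 0.177, 0.984, -0.0]
force: [-0.4, 0.5, -0.0]
grip_width: 1.001
```

```bash
python3 - <<'E'
from meas import *
s=ctrl.sense(); print(s['time_s'],s['eef_pos'],s['force'])
m,im,d=snap('wrist','w15'); P=pts(m,d)
k=(P[...,2]>54)&(P[...,2]<59)&(P[...,0]>440)&(P[...,0]<540)&(P[...,1]>290)&(P[...,1]<410)
q=P[k][:,:2].astype(np.float32); print(cv2.minAreaRect(q),P[k][:,2].mean(),len(q))
carr('s15');carr('t15','top')
E
```

```text
27.05 [452.91141284 366.65205733 186.59605083] [-0.35004327  0.49644758 -0.03204183]
((494.5534362792969, 351.62933349609375), (89.21961975097656, 33.91341781616211), 69.51799774169922) 55.20755662872629 4392
side bar: angle deg 0.21 origin x ~ 49.5 maxres 2.4
ear L 47 rear -43.8 front -29.9
ear R 61 rear -44.6 front -30.8
top bar: angle deg -0.14 origin x ~ 48.5 maxres 1.4
ear L 42 rear -44.0 front -30.9
ear R 41 rear -45.0 front -31.8
```

View pics/w15.png

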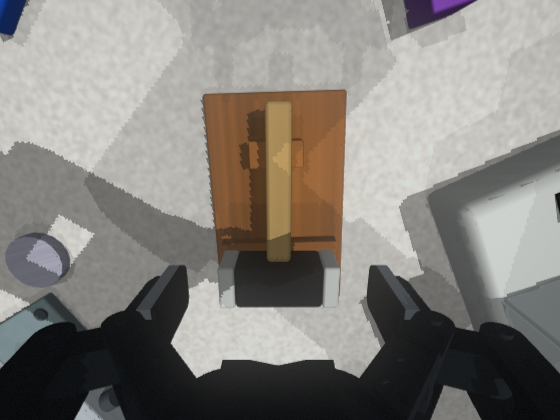

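View pics/t15.png

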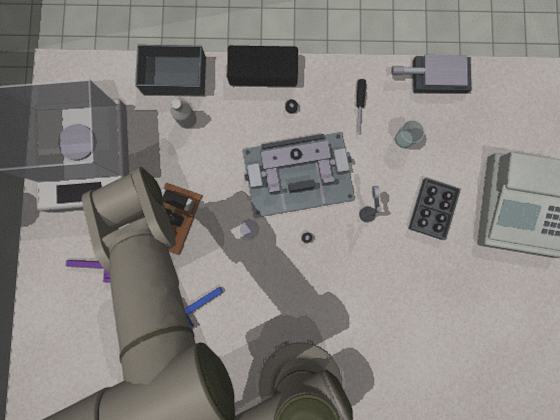

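The mallet is back on its rest: its head at (280,278) is within 1 mm of where it started. The carriage is clear of both jaws and square, and the other things still in view stand where they did. Handing in.

```bash
python3 -c "
from rig import ctrl
print(ctrl.finish_job())"
```

```text
the job is handed in; nothing more can be done
None
```

The carriage is out of both jaws, the mallet is back on its rest, and I handed the job in at about 27 s of the 72 s allowed. No verdict was reported.

I gripped the mallet by its handle and drove the carriage forward with short, slow pushes of its head on the left and right ears by turns, nine in all. I then laid the mallet back.

Final checks before handing in:
- **Carriage:** both ears' rear faces are at about bed x −44 to −45 mm, where beyond −52 mm was needed. The carriage's origin is at about 49 mm, and it is askew by less than 0.3° in both the top and side views.
- **During the drive:** the largest tilt I measured was about 2.8°. The largest contact force I read was about 13 N. Both were read only at the end of each move.
- **Mallet:** its head is within 1 mm of where it lay at the start, on its rest. It is at the same angle, with its top at 55 mm both before and after.
- **Robot:** it stood clear of everything, with the gripper open about 95 mm above the grasp.
- **Other things on the bench:** by eye in the last top view, the screwdriver, beaker, bottle, tray, specimens and disc had not moved. I did not measure them.

No checks failed. The carriage position read from the side and top views differed by about 1 mm, which is within the 2 mm calibration.

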